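# Click the filter pump's covered vent valve over and close its cover

### The job

The vent valve of the small white filter pump sits in a well under the round blue cover. Swing the cover right aside about its one screw by its yellow post, towards the side where the brown bottle does not stand, turn the red valve knob clockwise until it clicks past its detent and stays over, then let go and swing the cover back so that it fully closes the well again. Leave the bottles, bowl, jar, cup and pen where they are.

Things in the scene. Friction and masses are not known exactly. Their poses are not given: they have to be found in the camera images.
- pump: Filter pump, fixed, its place and yaw vary: white housing 190 (x) x 130 (y) x 75 mm high; origin at the centre of the housing's underside on the table, x away from its front (which faces the robot), y left, z up. A round well, 100 mm in diameter and 50 mm deep from the top, is centred at (-30, 0) mm. Behind the housing a grey motor block, 100 mm wide and high, reaches from x = 129 to 191 mm.
- cover_pivot (a point): Point on the pivot screw's axis at the cover's underside, 76 mm above the table, at (36, 0) mm of the pump's frame; axes as the pump's. The screw's head rises to 86 mm.
- cover (a joint): Angle of the cover about the upright pivot axis, rad: 0 closed (it points from the screw to the pump's -x, over the well); positive is clockwise seen from above, the post going to the pump's +y; negative to -y; stops at +-2.05. At 1.9 to 2.05 either way the well is free. A stiff hinge (about 1.1 N at the post) stays where it is left. Starts within 0.12 of closed.
- cover_tab (a point): Centre of the yellow grip post on the cover: upright round post 16 mm in diameter, 34 mm tall (81 to 115 mm above the table), 110 mm from the pivot axis; this point is 98 mm above the table; its axes turn with the cover. The cover itself is a blue disc 112 mm in diameter and 5 mm thick (76 to 81 mm above the table), its centre 66 mm from the pivot axis, so its far edge sweeps a radius of 122 mm.
- valve_grip (a point): Point on the red valve knob's upright axis, 62 mm above the table, at (-30, 0) mm of the pump's frame. The knob has an upright bar grip 42 mm long (this point's x axis), 14 mm thick (y axis), from 39 to 69 mm above the table, on a disc of 44 mm diameter at 31 to 39 mm; its top is 6 mm below the well's rim. The axes turn with the knob.
- valve (a joint): Knob angle, rad, growing clockwise seen from above; starts at 0 to 0.3 (0: bar along the pump's x), stops at 1.35. Turns lightly to 0.45, then a nose on its rim rides over a sprung brass ball (up to 0.15 N m, crest at 0.75): let go before the crest it falls back, past it it snaps on to about 1.05 and stays, then turns lightly to the stop.
- bottle: Brown glass bottle with black cap, 60 mm in diameter, 115 mm high, origin at the centre of its underside; it stands close to one side (left or right, it varies) of the pump, where it blocks the cover's way. Not to be disturbed.
- bowl: White bowl, 76 mm in diameter, 45 mm high, origin at the centre of its underside, beside the pump on the side away from the bottle; the cover passes over it. Not to be disturbed.
- jar: White jar with orange cap, 54 mm in diameter, 100 mm high, origin at the centre of its underside, before one front corner of the pump. Not to be disturbed.
- cup: Clear plastic cup, 64 mm in diameter, 75 mm high, origin at the centre of its underside, before the other front corner of the pump. Not to be disturbed.
- wash: White bottle with red cap and blue label, 56 mm in diameter, 170 mm high, origin at the centre of its underside, to the left of the pump's rear. Not to be disturbed.
- pen: Pink pen, 10 mm thick, 140 mm long (its x axis), lying on the table to the right of the pump, origin on the table under its middle. Not to be disturbed.

How it is judged:
By the outcome, as a careful person would: the job done as asked, in the order asked, and still so for the second after the job is handed in, with the robot touching nothing.
It also fails if it takes over 72 s, if anything falls off the work surface, if the arm or the gripper's body presses on something with over 40 N, if the wrist force passes 120 N, or if a joint passes its speed limit or range.

### The arm

A 6-joint arm with a two-finger parallel gripper is mounted at the origin on the work surface. World frame = base frame: x ahead of the robot, y to its left, z up, the work surface at z = 0. Lengths are in m, angles in rad, forces in N, time in s.
With the tool pointing down it reaches from about 0.35 to 0.775 m from the base axis. Payload 7.3 kg.
Tool frame: the origin (TCP) lies at the very end of the fingers, on their centre line; the grasp point (between the pads) lies 19 mm behind it; z points along the fingers, y is the line along which they close (so a half turn about z gives the same grasp; the last joint's range is limited). The gripper opens to 92 mm and grips with 3 to 60 N. Pads are 19 mm wide; open, the fingers measure 130 mm over their backs; the gripper's body (75 mm by 190 mm) begins 47 mm behind the grasp point.
Start: joints at [-1.454, 0.342, 1.524, -0, 1.275, -0.146], TCP at [0.136, -0.507, 0.227] pointing down, gripper open.
Joint ranges: [-2.53, 2.53], [-0.77, 2.02], [0.04, 2.7], [-1, 4.14], [0.28, 2.66], [-3.11, 3.11]. Speed limits (rad/s): [2.57, 2.57, 3.14, 3.14, 3.14, 3.14].

### API

Orientations are given as [roll, pitch, yaw] about the fixed x, y, z axes, in that order (R = Rz(yaw) Ry(pitch) Rx(roll)).
In Python, from cell import robot gives the robot as it stands.
- The arm moves only by the tool apply_moves, never from a script. Its argument "motion" is text: rows parted by semicolons, each of 7 numbers parted by spaces: the opening in per cent of the stroke, from 0 (shut) to 100 (fully open), then the shift along the tool's x, y, z in cm, then the turn, a rotation vector about the tool's x, y, z in rad. A call has 1 to 20 rows; each row shifts and turns the commanded pose from where the row before left it, along the tool's axes as they then stand; what a row does not reach is not made up. A row lasts 1/8 s, in which the tool goes at most 62.5 mm and 10.7 degrees, less where a joint would pass 70% of its speed; a pose out of reach is approached as far as the arm can. A call with a gripper value outside its range is refused whole. The fingers move at their own pace and stop on an object; "force" is the grip in N (left out, the last holds). Time passes only in rows, so rows that do not move let the fingers close. It gives the time, the measured TCP pose, the force, the opening and the grip force at its end, in the units of the state.
- robot.observe(): the state, without advancing time (a new reading comes with each control period).
- robot.read_camera(name): name is "scene" or "top" or "wrist"; returns a dict with "img" (400x640x3 uint8, red, green, blue), "fovy" (degrees; the focal length in pixels is half the picture's height over the tangent of half this angle, whatever the lens; pixels are square), "cx", "cy" (the principal point, pixels), "R" (3x3) and "t" (3): a world point X has camera coordinates R X + t; the wrist camera has in their place "hand_eye" (4x4, takes a point from camera to tool coordinates, whose origin is the TCP and whose axes are the flange's). Camera axes: x right, y down, z forward; pixel columns grow to the right and rows downward; lengths in m; the calibration is good to about 2 mm. The wrist camera is an equidistant fisheye: a pixel r from the principal point sees the ray r / f radians off the axis. A picture is of the moment at which its call begins: read the wrist's pose just before it. There is no depth.
- robot.hand_in(): hands the job in; it is judged then, once.
Trained networks look in a picture, given as the dict that the camera call returned (one of the last four; its "shot" number tells which), for a name from the list of things; names that differ only in an ending like _2 or _b are one class to them, and where a whole thing is asked for, a point or a joint stands for the part that bears it (a point fixed in the world has none). Each returns a list of dicts, best first, with "score" (0 to 1); they miss things now and then, are a little off and sometimes report something else, mostly with a low value. They report only what shows in the picture. A call takes as long as a camera call.
- robot.search_frame(target, picture): "centre" ([x, y, z] in m, in world coordinates, good to about 4 mm: the middle of the surface that is visible of it).
- robot.trace(target, picture): "pixels" (400x640 bool, what is visible of it).
The state is a dict: "time": time; "qpos": joint angles; "qvel": joint speeds; "joint_efforts": joint torques, N m; "tool_pos": TCP position; "tool_rot": TCP orientation; "contact_force": force on the tool from outside, world axes, zero at the start; "torque": the same for the moment, N m; "opening": finger opening in m; "grip_force": force on a finger pad.
Only numpy, scipy, OpenCV 4.12 (cv2) and the standard library are available. Lean on these libraries where they do the work, as an engineer would, in place of code of your own. Each camera call takes 0.05 s, during which the arm holds its last target. There are 200 camera calls.

## Working session

There is one attempt and no reset: what is moved stays moved. The work goes in short steps, Python scripts to look and compute and a tool call to move; the robot and the scene stay as the last step left them, time stands still between calls to the robot, and variables do not carry over. Pictures are saved under pics/ and viewed, at most 10 in all, crops included, and the job is handed in when it is done.

Besides the shell and the picture viewer there is one more tool, called after "Request:" as name(argument=value, ...), one argument or row to a line, values as JSON. apply_moves: Moves the arm, as the interface text tells. Its arguments: {"type":"object","properties":{"motion":{"type":"string"},"force":{"type":"number"}},"required":["motion"]}

```bash
mkdir -p pics; ls
cat > h.py <<'E'
import numpy as np,cv2
from cell import robot
def save(c,n): cv2.imwrite('pics/'+n,c['img'][:,:,::-1])
E
python3 - <<'E'
from h import *
s=robot.observe();print({k:np.round(v,3) for k,v in s.items()})
for n in('scene','top'):
    c=robot.read_camera(n);save(c,n+'0.png')
    print(n,c['fovy'],c['cx'],c['cy'],np.round(-c['R'].T@c['t'],3))
    for t in['pump','cover','cover_tab','bottle','bowl','jar','cup','wash','pen','cover_pivot']:
        try:
            r=robot.search_frame(t,c);print(t,[(np.round(d['centre'],3).tolist(),round(d['score'],2)) for d in r[:2]])
        except Exception as e: print(t,e)
E
```

```text
pics
{'time': np.float64(0.0), 'qpos': array([-1.454,  0.343,  1.525, -0.   ,  1.275, -0.146]), 'qvel': array([ 0.001, -0.   , -0.001,  0.001,  0.001,  0.001]), 'joint_efforts': array([ 1.0000e-03, -4.3125e+01, -2.4422e+01,  7.2000e-02,  5.6000e-02,
       -0.0000e+00]), 'tool_pos': array([ 0.136, -0.507,  0.226]), 'tool_rot': array([-3.14 , -0.   ,  0.263]), 'contact_force': array([ 0.102,  0.424, -0.32 ]), 'torque': array([ 0.021, -0.005, -0.038]), 'grip_force': np.float64(0.0), 'opening': np.float64(0.092)}
scene 46.877143321104455 324.16595670180106 206.92001165751392 [ 1.06  -0.512  0.719]
pump [([0.628, 0.042, 0.077], 0.8)]
cover [([0.533, 0.08, 0.083], 0.75), ([0.627, 0.043, 0.076], 0.18)]
cover_tab [([0.537, 0.084, 0.078], 0.89)]
bottle [([0.594, 0.183, 0.079], 0.92)]
bowl [([0.562, -0.037, 0.033], 0.84), ([0.593, 0.182, 0.077], 0.65)]
jar [([0.439, 0.169, 0.078], 0.7)]
cup [([0.407, -0.05, 0.056], 0.72)]
wash [([0.68, 0.305, 0.086], 0.85), ([0.628, 0.044, 0.077], 0.62)]
pen [([0.503, -0.163, 0.014], 0.58), ([0.534, 0.081, 0.083], 0.19)]
cover_pivot [([0.631, 0.043, 0.074], 0.85)]
top 44.49931598824582 319.0384631516093 199.42982921840562 [0.396 0.028 1.223]
pump [([0.661, 0.31, 0.11], 0.74), ([0.587, 0.073, 0.077], 0.57)]
cover [([0.534, 0.086, 0.08], 0.84)]
cover_tab [([0.527, 0.086, 0.082], 0.96)]
bottle [([0.568, 0.188, 0.081], 0.56)]
bowl [([0.573, -0.053, 0.023], 0.59), ([0.527, 0.086, 0.079], 0.33)]
jar [([0.424, 0.176, 0.099], 0.83)]
cup [([0.396, -0.05, 0.016], 0.82)]
wash []
pen [([0.488, -0.159, 0.007], 0.56)]
cover_pivot [([0.589, 0.073, 0.072], 0.7)]
```

View pics/scene0.png

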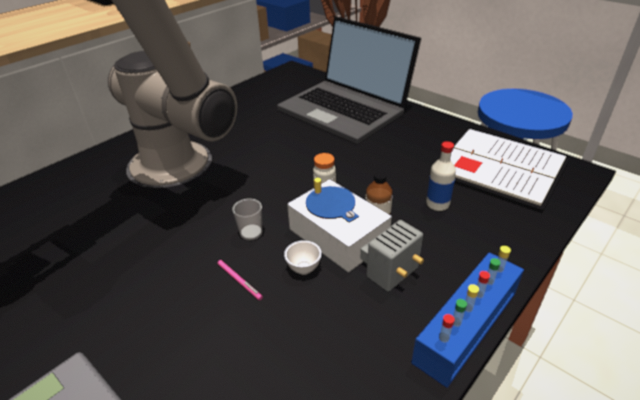

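View pics/top0.png

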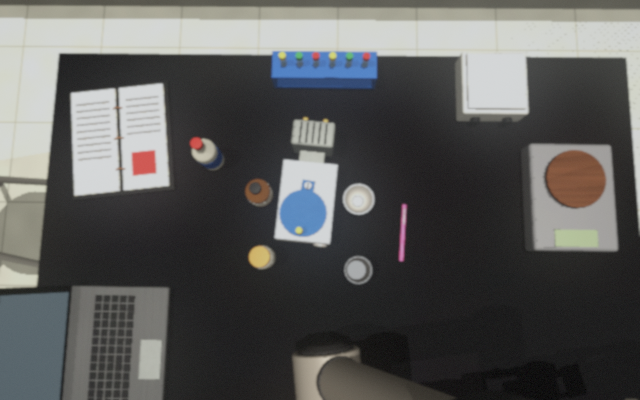

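The pump is in the middle, with its post at (299,230) in the top view. The bottle stands left at (259,192), so the cover must swing right (-y) over the bowl at (359,199). Next I measure the pump frame and the post.

```bash
cat >> h.py <<'E'
def ray(c,u,v):
    f=200/np.tan(np.radians(c['fovy']/2))
    d=c['R'].T@np.array([(u-c['cx'])/f,(v-c['cy'])/f,1.]); return -c['R'].T@c['t'],d/np.linalg.norm(d)
def atz(c,u,v,z):
    o,d=ray(c,u,v); return o+d*(z-o[2])/d[2]
def tri(rays):
    A=sum(np.eye(3)-np.outer(d,d) for o,d in rays);b=sum((np.eye(3)-np.outer(d,d))@o for o,d in rays)
    return np.linalg.solve(A,b)
def cent(m): 
    n,l,s,c=cv2.connectedComponentsWithStats(m.astype(np.uint8)); i=1+np.argmax(s[1:,4]); return c[i],s[i],l==i
E
python3 - <<'E'
from h import *
T=robot.read_camera('top');S=robot.read_camera('scene')
pr=[]
for c,n in((T,'top'),(S,'scene')):
    r=robot.trace('cover_tab',c)[0]; m=r['pixels']
    h=cv2.cvtColor(c['img'],cv2.COLOR_RGB2HSV)
    k=cv2.dilate(m.astype(np.uint8),np.ones((9,9)))>0
    y=k&(h[...,0]>18)&(h[...,0]<40)&(h[...,1]>110)&(h[...,2]>70)
    p,s,_=cent(y);print(n,'tab',r['score'],m.sum(),p,s);pr.append(ray(c,*p))
P=tri(pr);print('post',P)
c=T;h=cv2.cvtColor(c['img'],cv2.COLOR_RGB2HSV)
roi=np.zeros((400,640),bool);roi[150:255,265:345]=1
blue=roi&(h[...,0]>95)&(h[...,0]<125)&(h[...,1]>120)&(h[...,2]>60)
p,s,m=cent(blue); mm=cv2.morphologyEx(m.astype(np.uint8),cv2.MORPH_OPEN,cv2.getStructuringElement(cv2.MORPH_ELLIPSE,(21,21)))
ct,_=cv2.findContours(mm,0,1);(u,v),r=cv2.minEnclosingCircle(max(ct,key=len));print('disc',u,v,r,atz(c,u,v,.081))
w=(roi&(h[...,2]>150)&(h[...,1]<60))|m
w=cv2.morphologyEx(w.astype(np.uint8),cv2.MORPH_CLOSE,np.ones((15,15)));w=cv2.morphologyEx(w,cv2.MORPH_OPEN,np.ones((25,25)))
ct,_=cv2.findContours(w,0,1);R=cv2.minAreaRect(max(ct,key=len));b=cv2.boxPoints(R)
q=np.array([atz(c,*x,.075) for x in b]);print('rect',b.tolist(),q,q.mean(0),[np.linalg.norm(q[i]-q[i-1]) for i in range(4)])
for i in range(4):
    d=q[i]-q[i-1];print(np.degrees(np.arctan2(d[1],d[0])))
E
```

```text
Traceback (most recent call last):
  File "h.py", line 13, in cent
    n,l,s,c=cv2.connectedComponentsWithStats(m.astype(np.uint8)); i=1+np.argmax(s[1:,4]); return c[i],s[i],l==i
                                                                      ~~~~~~~~~^^^^^^^^^
ValueError: attempt to get argmax of an empty sequence
```

```bash
cat > m1.py <<'E'
from h import *
T=robot.read_camera('top');S=robot.read_camera('scene')
pr=[]
for c,n,(a,b) in((T,'top',(299,230)),(S,'scene',(318,186))):
    h=cv2.cvtColor(c['img'],cv2.COLOR_RGB2HSV)
    if n=='top': print(h[b,a])
    k=np.zeros((400,640),bool);k[b-12:b+13,a-10:a+11]=1
    y=k&(h[...,0]>15)&(h[...,0]<42)&(h[...,1]>90)&(h[...,2]>60)
    p,s,_=cent(y);print(n,'tab',p,s);pr.append(ray(c,*p))
P=tri(pr);print('post',P,'top ray z.115',atz(T,*cent(y)[0],.1) if 0 else '')
c=T;h=cv2.cvtColor(c['img'],cv2.COLOR_RGB2HSV)
roi=np.zeros((400,640),bool);roi[150:255,265:345]=1
blue=roi&(h[...,0]>95)&(h[...,0]<125)&(h[...,1]>120)&(h[...,2]>60)
p,s,m=cent(blue); mm=cv2.morphologyEx(m.astype(np.uint8),cv2.MORPH_OPEN,cv2.getStructuringElement(cv2.MORPH_ELLIPSE,(21,21)))
ct,_=cv2.findContours(mm,0,1);(u,v),r=cv2.minEnclosingCircle(max(ct,key=len));print('disc',u,v,r,atz(c,u,v,.081))
w=(roi&(h[...,2]>150)&(h[...,1]<60))|m
w=cv2.morphologyEx(w.astype(np.uint8),cv2.MORPH_CLOSE,np.ones((15,15)));w=cv2.morphologyEx(w,cv2.MORPH_OPEN,np.ones((25,25)))
ct,_=cv2.findContours(w,0,1);R=cv2.minAreaRect(max(ct,key=len));b=cv2.boxPoints(R)
q=np.array([atz(c,*x,.075) for x in b]);print('rect',b.tolist(),q,q.mean(0),[np.linalg.norm(q[i]-q[i-1]) for i in range(4)])
for i in range(4):
    d=q[i]-q[i-1];print(np.degrees(np.arctan2(d[1],d[0])))
E
python3 m1.py
```

```text
[ 31  99 213]
top tab [298.58823529 230.11764706] [297 228   4   5  17]
scene tab [316.98095238 184.22857143] [313 177   9  16 105]
post [0.48420722 0.09227492 0.10035024] top ray z.115 
disc 302.7966613769531 212.04306030273438 22.153005599975586 [0.52870876 0.08466307 0.081     ]
rect [[277.0, 158.0], [336.0, 158.0], [336.0, 241.0], [277.0, 241.0]] [[0.65937381 0.1495531  0.075     ]
 [0.66097669 0.00774818 0.075     ]
 [0.4621486  0.00581483 0.075     ]
 [0.4602376  0.14420757 0.075     ]] [0.56068418 0.07683092 0.075     ] [np.float64(0.19920794449381368), np.float64(0.14181397659937764), np.float64(0.19883748637653348), np.float64(0.13840592722572173)]
1.5376552478633585
-89.3523921602269
-179.44288990847352
90.79111902700103
```

Request:
apply_moves(
  motion="40 3.8 -0.66 -0.75 0 0 0;40 3.8 -0.66 -0.75 0 0 0;40 3.8 -0.66 -0.75 0 0 0;40 3.8 -0.66 -0.75 0 0 0;40 3.8 -0.66 -0.75 0 0 0;40 3.8 -0.66 -0.75 0 0 0;40 3.8 -0.66 -0.75 0 0 0;40 3.8 -0.66 -0.75 0 0 0;40 1.7 -4.3 0 0 0 -0.05;40 1.7 -4.3 0 0 0 0;40 1.7 -4.3 0 0 0 0;40 1.7 -4.3 0 0 0 0;40 1.7 -4.3 0 0 0 0;40 1.7 -4.3 0 0 0 0;40 1.7 -4.3 0 0 0 0;40 1.7 -4.3 0 0 0 0;40 1.7 -4.3 0 0 0 0;40 1.7 -4.3 0 0 0 0;40 0 0 0 0 0 0;40 0 0 0 0 0 0",
)

```text
time: 3.85
tool_pos: [0.4479, 0.0839, 0.2866]
tool_rot: [3.141, 0.0, 0.313]
contact_force: [-0.0, -0.8, -0.3]
opening: 0.0369
grip_force: 0.0
```

```bash
cat >> h.py <<'E'
from scipy.spatial.transform import Rotation as Ro
def wrist():
    s=robot.observe();c=robot.read_camera('wrist')
    M=np.eye(4);M[:3,:3]=Ro.from_euler('xyz',s['tool_rot']).as_matrix();M[:3,3]=s['tool_pos']
    c['M']=M@np.array(c['hand_eye']);return c
def wray(c,u,v):
    f=200/np.tan(np.radians(c['fovy']/2));x,y=u-c['cx'],v-c['cy'];r=np.hypot(x,y)+1e-9
    a=r/f;d=np.array([np.sin(a)*x/r,np.sin(a)*y/r,np.cos(a)]);return c['M'][:3,3],c['M'][:3,:3]@d
def ortho(c,x0,x1,y0,y1,z,px=.0005):
    """top-down rectified picture at height z: rows down = -x, cols right = -y"""
    X,Y=np.meshgrid(np.arange(x1,x0,-px),np.arange(y1,y0,-px),indexing='ij')
    Q=np.stack([X,Y,0*X+z,0*X+1],-1)@np.linalg.inv(c['M']).T
    f=200/np.tan(np.radians(c['fovy']/2));h=np.hypot(Q[...,0],Q[...,1])+1e-9;r=f*np.arctan2(h,Q[...,2])
    return cv2.remap(c['img'],(c['cx']+r*Q[...,0]/h).astype(np.float32),(c['cy']+r*Q[...,1]/h).astype(np.float32),cv2.INTER_LINEAR)
E
python3 - <<'E'
from h import *
c=wrist();np.save('w1.npy',c,allow_pickle=True);save(c,'w1.png');print(c['fovy'],c['cx'],c['cy'],np.round(c['M'],3))
cv2.imwrite('pics/o1.png',ortho(c,.42,.70,-.05,.22,.075)[:,:,::-1])
E
```

```text
65.70646984690485 321.19648306771677 198.80268330127757 [[ 0.31  -0.91  -0.274  0.523]
 [-0.951 -0.297 -0.089  0.108]
 [-0.001  0.288 -0.958  0.445]
 [ 0.     0.     0.     1.   ]]
```

View pics/w1.png

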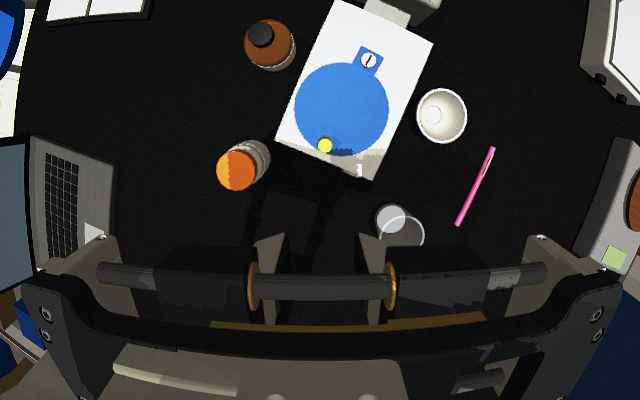

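View pics/o1.png

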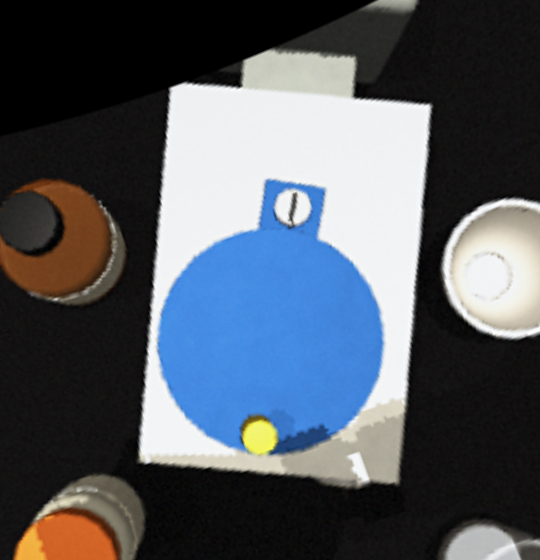

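Rectified view: housing corners give the pump centre (0.558, 0.0775) and yaw -0.081. The pivot is at (0.594, 0.0745) and the post at (0.486, 0.0915), with the cover at +0.07. All the given sizes check. Going to the post now.

Request:
apply_moves(
  motion="40 0 0 0 0 0 -0.157;40 0 0 0 0 0 -0.157;40 0 0 0 0 0 -0.158;40 1.6 1.1 2 0 0 0;40 1.63 1.06 2 0 0 0;40 0 0 3 0 0 0;40 0 0 3 0 0 0;40 0 0 3 0 0 0;40 0 0 2 0 0 0;40 0 0 0 0 0 0;40 0 0 0 0 0 0",
)

```text
time: 5.28
tool_pos: [0.4868, 0.091, 0.1376]
tool_rot: [3.141, -0.001, 0.784]
contact_force: [1.0, 0.6, -0.5]
opening: 0.0365
grip_force: 0.0
```

Run:
```python
from h import *
c=wrist();s=robot.observe();print(s['tool_pos'],s['tool_rot'])
cv2.imwrite('pics/o2.png',ortho(c,.42,.62,-.02,.18,.115)[:,:,::-1])
o=ortho(c,.44,.54,.05,.14,.115);h=cv2.cvtColor(o,cv2.COLOR_RGB2HSV)
p,s,_=cent((h[...,0]>18)&(h[...,0]<40)&(h[...,1]>110)&(h[...,2]>120));print(p,s,.54-p[1]*.0005,.14-p[0]*.0005)
```

```text
[0.48690491 0.09119429 0.13776231] [ 3.14011250e+00 -1.31490534e-03  7.83932179e-01]
[ 95.80416667 108.07083333] [ 81  93  31  31 720] 0.48596458333333337 0.09209791666666668
```

The post measures (0.486, 0.092) from here, within 1 mm of the TCP. Descending and gripping.

Request:
apply_moves(
  motion="40 0 0 1.5 0 0 0;40 0 0 1.5 0 0 0;40 0 0 1.2 0 0 0;40 0 0 0.8 0 0 0;40 0 0 0 0 0 0;0 0 0 0 0 0 0;0 0 0 0 0 0 0;0 0 0 0 0 0 0;0 0 0 0 0 0 0;0 0 0 0 0 0 0",
  force=15,
)

```text
time: 6.58
tool_pos: [0.4857, 0.0919, 0.0869]
tool_rot: [-3.141, 0.0, 0.785]
contact_force: [-4.7, 0.7, 5.6]
opening: 0.0155
grip_force: 15.0
```

Run:
```python
import numpy as np
# waypoints: pivot + .11*dir, cover world dir angle phi; tool x=(.707,.707), y=(.707,-.707) at yaw .785
pv=np.array([.5943,.0746]);w=np.array([.4861,.0921])
a=np.arctan2(*(w-pv)[::-1]);e=np.pi-.081+1.97;r=np.linalg.norm(w-pv);print(r,a,e)
y=.785;X=np.array([np.cos(y),np.sin(y)]);Y=np.array([np.sin(y),-np.cos(y)])
ph=np.linspace(a,e,17);P=pv+np.linspace(r,.11,17)[:,None]*np.c_[np.cos(ph),np.sin(ph)]
d=np.diff(P,axis=0)*100;print(P[-1]);print([ (round(v@X,2),round(v@Y,2)) for v in d])
```

```text
0.10960606735030691 2.9812436993292044 5.030592653589793
[ 0.6287147  -0.02987788]
[(np.float64(-1.08), np.float64(0.89)), (np.float64(-0.96), np.float64(1.02)), (np.float64(-0.82), np.float64(1.14)), (np.float64(-0.67), np.float64(1.23)), (np.float64(-0.51), np.float64(1.31)), (np.float64(-0.34), np.float64(1.36)), (np.float64(-0.16), np.float64(1.4)), (np.float64(0.02), np.float64(1.41)), (np.float64(0.2), np.float64(1.39)), (np.float64(0.37), np.float64(1.36)), (np.float64(0.54), np.float64(1.3)), (np.float64(0.71), np.float64(1.22)), (np.float64(0.86), np.float64(1.12)), (np.float64(0.99), np.float64(1.0)), (np.float64(1.11), np.float64(0.86)), (np.float64(1.21), np.float64(0.71))]
```

Request:
apply_moves(
  motion="0 -1.08 0.89 0 0 0 0;0 -0.96 1.02 0 0 0 0;0 -0.82 1.14 0 0 0 0;0 -0.67 1.23 0 0 0 0;0 -0.51 1.31 0 0 0 0;0 -0.34 1.36 0 0 0 0;0 -0.16 1.4 0 0 0 0;0 0.02 1.41 0 0 0 0;0 0 0 0 0 0 0",
)

```text
time: 7.7
tool_pos: [0.5242, -0.0104, 0.0866]
tool_rot: [3.14, -0.0, 0.784]
contact_force: [-2.0, -2.8, 3.0]
opening: 0.0153
grip_force: 15.0
```

Request:
apply_moves(
  motion="0 0.2 1.39 0 0 0 0;0 0.37 1.36 0 0 0 0;0 0.54 1.3 0 0 0 0;0 0.71 1.22 0 0 0 0;0 0.86 1.12 0 0 0 0;0 0.99 1.0 0 0 0 0;0 1.11 0.86 0 0 0 0;0 1.21 0.71 0 0 0 0;0 0 0 0 0 0 0;0 0 0 0 0 0 0;40 0 0 0 0 0 0;40 0 0 0 0 0 0;40 0 0 0 0 0 0;40 0 0 0 0 0 0",
)

```text
time: 9.45
tool_pos: [0.6287, -0.0304, 0.0867]
tool_rot: [3.142, 0.0, 0.785]
contact_force: [0.5, 0.1, -0.0]
opening: 0.0366
grip_force: 0.0
```

Request:
apply_moves(
  motion="40 0 0 2 0 0 0;40 0 0 -4 0 0 0;40 0 0 -5 0 0 0;40 0 0 -5 0 0 0;40 0 0 -4 0 0 0;40 2.5 -4.6 0 0 0 0;40 2.5 -4.6 0 0 0 0;40 0 0 0 0 0 -0.18;40 0 0 0 0 0 -0.18;40 0 0 0 0 0 -0.18;40 0 0 0 0 0 -0.18;40 0 0 0 0 0 -0.18;40 0 0 0 0 0 -0.18;40 0 0 0 0 0 -0.18;40 0 0 0 0 0 -0.18;40 0 0 0 0 0 -0.18;40 0 0 0 0 0 -0.18;40 0 0 0 0 0 -0.18;40 0 0 0 0 0 -0.18;40 0 0 0 0 0 0",
)

```text
time: 11.95
tool_pos: [0.5991, 0.0701, 0.2467]
tool_rot: [-3.141, 0.0, 2.943]
contact_force: [0.7, -0.7, 0.3]
opening: 0.0368
grip_force: 0.0
```

I mistakenly made the first row of that call go 2 cm down instead of up. I'll check that nothing was harmed while looking at the valve.

Run:
```python
from h import *
c=wrist();save(c,'w3.png')
cv2.imwrite('pics/o3.png',ortho(c,.44,.68,-.10,.20,.069)[:,:,::-1])
h=cv2.cvtColor(c['img'],cv2.COLOR_RGB2HSV)
o=ortho(c,.46,.60,.01,.15,.069);h=cv2.cvtColor(o,cv2.COLOR_RGB2HSV)
m=((h[...,0]<10)|(h[...,0]>170))&(h[...,1]>130)&(h[...,2]>60);p,s,l=cent(m);print(p,s,.60-p[1]*.0005,.15-p[0]*.0005)
o=ortho(c,.55,.69,-.10,.04,.115);h=cv2.cvtColor(o,cv2.COLOR_RGB2HSV)
p,s,_=cent((h[...,0]>18)&(h[...,0]<40)&(h[...,1]>110)&(h[...,2]>120));print('post',p,s,.69-p[1]*.0005,.04-p[0]*.0005)
```

```text
[137.61108972 139.21062765] [  98   91   81   94 5194] 0.5303946861763573 0.08119445514054677
post [133.19404916 108.53040103] [117  94  33  32 773] 0.6357347994825355 -0.026597024579560154
```

View pics/o3.png

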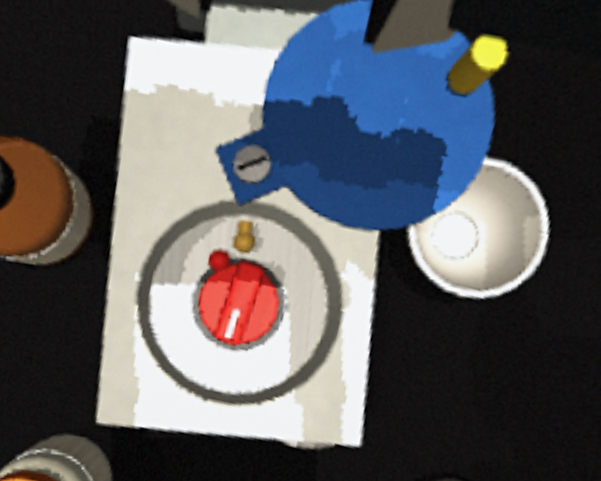

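The cover is aside near its stop (post at (0.636,-0.027), about -2.04) and the bowl is undisturbed. The well rim centre, pixel (240,302), gives (0.529,0.080). The bar's heading is about -0.19, so the knob is at about 0.11. The tool yaw of 2.943 fits, so I move over the knob and down.

Request:
apply_moves(
  motion="40 3.5 -0.2 1 0 0 0;40 3.6 -0.2 1 0 0 0;40 0 0 4 0 0 0;40 0 0 3 0 0 0;40 0 0 2 0 0 0;40 0 0 0 0 0 0;40 0 0 0 0 0 0",
  force=40,
)

```text
time: 12.88
tool_pos: [0.5293, 0.0801, 0.1376]
tool_rot: [3.141, 0.001, 2.943]
contact_force: [0.2, 0.2, 0.6]
opening: 0.0369
grip_force: 0.0
```

Run:
```python
from h import *
c=wrist();s=robot.observe();print(s['tool_pos'],s['tool_rot'])
cv2.imwrite('pics/o4.png',ortho(c,.46,.60,.01,.15,.069,.00025)[:,:,::-1])
```

```text
[0.5294866  0.08007131 0.13780466] [3.14127342e+00 1.99640800e-03 2.94362140e+00]
```

View pics/o4.png

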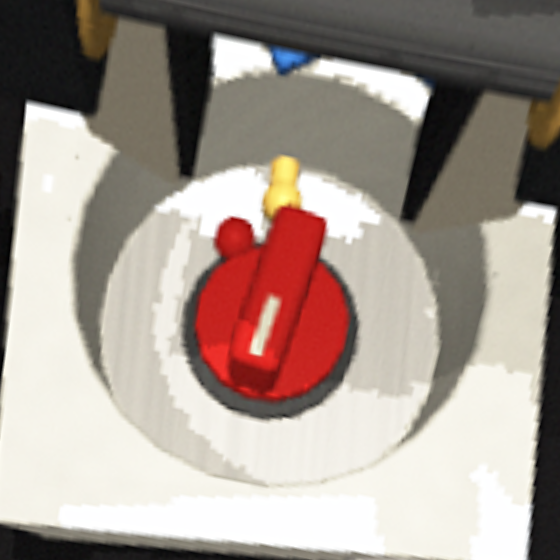

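The close view shows the bar's top centre at pixel (279,285), i.e. (0.529,0.080). Its heading is -0.343, so the knob is at about 0.26. I turn the tool 0.145, descend and grip.

Request:
apply_moves(
  motion="40 0 0 1.5 0 0 0.145;40 0 0 2 0 0 0;40 0 0 2 0 0 0;40 0 0 2 0 0 0;40 0 0 1 0 0 0;40 0 0 0 0 0 0;0 0 0 0 0 0 0;0 0 0 0 0 0 0;0 0 0 0 0 0 0;0 0 0 0 0 0 0;0 0 0 0 0 0 0",
  force=40,
)

```text
time: 14.3
tool_pos: [0.5291, 0.0802, 0.0522]
tool_rot: [3.141, 0.001, 2.8]
contact_force: [-0.3, 0.8, 5.6]
opening: 0.0136
grip_force: 40.0
```

Request:
apply_moves(
  motion="0 0 0 0 0 0 0.12;0 0 0 0 0 0 0.12;0 0 0 0 0 0 0.12;0 0 0 0 0 0 0.12;0 0 0 0 0 0 0.12;0 0 0 0 0 0 0.12;0 0 0 0 0 0 0.12;0 0 0 0 0 0 0.11;0 0 0 0 0 0 0;0 0 0 0 0 0 0;0 0 0 0 0 0 0",
)

```text
time: 15.68
tool_pos: [0.5286, 0.0797, 0.0522]
tool_rot: [-3.141, 0.001, 1.85]
contact_force: [-2.4, -1.3, 7.5]
opening: 0.0139
grip_force: 40.0
```

Request:
apply_moves(
  motion="30 0 0 0 0 0 0;30 0 0 0 0 0 0;30 0 0 0 0 0 0;30 0 0 -2 0 0 0;30 0 0 -3 0 0 0;30 0 0 -4 0 0 0;30 0 0 -4 0 0 0;30 0 0 0 0 0 0;30 0 0 0 0 0 0",
  force=15,
)

```text
time: 16.8
tool_pos: [0.5282, 0.0801, 0.1809]
tool_rot: [-3.14, -0.0, 1.85]
contact_force: [-0.2, 0.9, 0.1]
opening: 0.0275
grip_force: 0.0
```

Run:
```python
from h import *
c=wrist();s=robot.observe();print(s['tool_pos'],s['tool_rot'])
cv2.imwrite('pics/o5.png',ortho(c,.44,.66,-.09,.15,.069,.0004)[:,:,::-1])
o=ortho(c,.55,.69,-.10,.04,.115);h=cv2.cvtColor(o,cv2.COLOR_RGB2HSV)
p,s,_=cent((h[...,0]>18)&(h[...,0]<40)&(h[...,1]>110)&(h[...,2]>80));print('post',p,s,.69-p[1]*.0005,.04-p[0]*.0005)
```

```text
[0.52794052 0.08006692 0.18039851] [-3.13919384e+00 -5.41007652e-04  1.84980200e+00]
post [ 99.39278937 121.51921252] [  50    0  105  280 4216] 0.6292403937381403 -0.009696394686907021
```

View pics/o5.png

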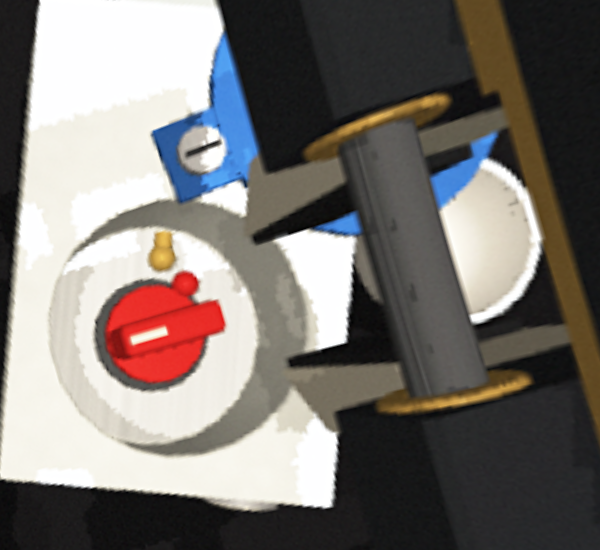

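The bar now lies across at about 1.27, with the nose past the ball, so the detent has been passed. Back to the post.

Request:
apply_moves(
  motion="40 0 0 0 0 0 0.178;40 0 0 0 0 0 0.178;40 0 0 0 0 0 0.178;40 0 0 0 0 0 0.178;40 0 0 0 0 0 0.178;40 0 0 0 0 0 0.175;40 0 0 0 0 0 0;40 0 3 0 0 0 0;40 0 4 0 0 0 0;40 0 4 0 0 0 0;40 0.1 4.1 0 0 0 0;40 0 0 2 0 0 0;40 0 0 2 0 0 0;40 0 0 0 0 0 0;40 0 0 0 0 0 0",
)

```text
time: 18.73
tool_pos: [0.6364, -0.026, 0.142]
tool_rot: [3.141, -0.0, 0.787]
contact_force: [0.7, -0.5, 0.1]
opening: 0.0365
grip_force: 0.0
```

Run:
```python
from h import *
c=wrist();s=robot.observe();print(s['tool_pos'],s['tool_rot'])
o=ortho(c,.59,.68,-.07,.02,.115);h=cv2.cvtColor(o,cv2.COLOR_RGB2HSV)
p,s,_=cent((h[...,0]>18)&(h[...,0]<40)&(h[...,1]>110)&(h[...,2]>120));print('post',p,s,.68-p[1]*.0005,.02-p[0]*.0005)
```

```text
[ 0.63659949 -0.02601586  0.14252243] [ 3.14048360e+00 -6.84927952e-04  7.86259850e-01]
post [94.30070922 87.26950355] [ 80  73  30  30 705] 0.6363652482269504 -0.027150354609929084
```

Request:
apply_moves(
  motion="40 -0.1 0.1 1.5 0 0 0;40 0 0 1.5 0 0 0;40 0 0 1.4 0 0 0;40 0 0 1 0 0 0;40 0 0 0 0 0 0;0 0 0 0 0 0 0;0 0 0 0 0 0 0;0 0 0 0 0 0 0;0 0 0 0 0 0 0;0 0 0 0 0 0 0",
  force=15,
)

```text
time: 20.02
tool_pos: [0.6361, -0.027, 0.0882]
tool_rot: [-3.141, -0.001, 0.785]
contact_force: [-2.5, 4.5, 4.6]
opening: 0.0154
grip_force: 15.0
```

Run:
```python
import numpy as np
from cell import robot
pv=np.array([.5943,.0746]);w=robot.observe()['tool_pos'][:2]
a=np.arctan2(*(w-pv)[::-1])+2*np.pi;e=np.pi-.081;r=np.linalg.norm(w-pv);print(w,r,a,e)
y=.786;X=np.array([np.cos(y),np.sin(y)]);Y=np.array([np.sin(y),-np.cos(y)])
ph=np.linspace(a,e,17);P=pv+np.linspace(r,.11,17)[:,None]*np.c_[np.cos(ph),np.sin(ph)]
d=np.diff(P,axis=0)*100;print(P[-1]);print(';'.join('0 %.2f %.2f 0 0 0 0'%(v@X,v@Y) for v in d))
```

```text
[ 0.63613168 -0.02697944] 0.10985568549704419 5.10303691099735 3.060592653589793
[0.48466066 0.08350026]
0 -1.26 -0.62 0 0 0 0;0 -1.17 -0.78 0 0 0 0;0 -1.06 -0.92 0 0 0 0;0 -0.93 -1.05 0 0 0 0;0 -0.79 -1.16 0 0 0 0;0 -0.64 -1.25 0 0 0 0;0 -0.48 -1.32 0 0 0 0;0 -0.30 -1.37 0 0 0 0;0 -0.13 -1.40 0 0 0 0;0 0.05 -1.40 0 0 0 0;0 0.23 -1.38 0 0 0 0;0 0.40 -1.34 0 0 0 0;0 0.57 -1.28 0 0 0 0;0 0.73 -1.20 0 0 0 0;0 0.88 -1.10 0 0 0 0;0 1.01 -0.98 0 0 0 0
```

Request:
apply_moves(
  motion="0 -1.26 -0.62 0 0 0 0;0 -1.17 -0.78 0 0 0 0;0 -1.06 -0.92 0 0 0 0;0 -0.93 -1.05 0 0 0 0;0 -0.79 -1.16 0 0 0 0;0 -0.64 -1.25 0 0 0 0;0 -0.48 -1.32 0 0 0 0;0 -0.3 -1.37 0 0 0 0;0 -0.13 -1.4 0 0 0 0;0 0.05 -1.4 0 0 0 0;0 0.23 -1.38 0 0 0 0;0 0.4 -1.34 0 0 0 0;0 0.57 -1.28 0 0 0 0;0 0.73 -1.2 0 0 0 0;0 0.88 -1.1 0 0 0 0;0 1.01 -0.98 0 0 0 0;0 0 0 0 0 0 0;0 0 0 0 0 0 0",
)

```text
time: 22.28
tool_pos: [0.4843, 0.0838, 0.0875]
tool_rot: [-3.141, 0.0, 0.785]
contact_force: [-0.3, 1.2, 1.4]
opening: 0.015
grip_force: 15.0
```

Request:
apply_moves(
  motion="40 0 0 0 0 0 0;40 0 0 0 0 0 0;40 0 0 0 0 0 0;40 0 0 0 0 0 0;40 0 0 -1.5 0 0 0;40 0 0 -2 0 0 0;40 0 0 -3 0 0 0;40 0 0 -4 0 0 0;40 0 0 -4.5 0 0 0;40 0 0 -4.5 0 0 0;40 -2 0 0 0 0 0;40 -2 0 0 0 0 0;40 0 0 0 0 0 0;40 0 0 0 0 0 0",
)

```text
time: 24.02
tool_pos: [0.4567, 0.0553, 0.2827]
tool_rot: [3.141, -0.0, 0.785]
contact_force: [0.2, 0.7, 0.5]
opening: 0.0367
grip_force: 0.0
```

Run:
```python
from h import *
c=wrist();s=robot.observe();print(s['tool_pos'],s['contact_force'])
cv2.imwrite('pics/o6.png',ortho(c,.36,.68,-.18,.22,.075,.0006)[:,:,::-1])
o=ortho(c,.44,.54,.05,.14,.115);h=cv2.cvtColor(o,cv2.COLOR_RGB2HSV)
p,q,_=cent((h[...,0]>18)&(h[...,0]<40)&(h[...,1]>110)&(h[...,2]>120));P=np.array([.54-p[1]*.0005,.14-p[0]*.0005]);d=P-[.5943,.0746]
print('post',P,q,np.hypot(*d),'angle',np.pi-.081-np.arctan2(d[1],d[0]))
```

```text
[0.45674727 0.05541393 0.28264319] [-1.23807638 -0.48796309 -1.0464155 ]
post [0.48536313 0.08429625] [ 96  94  33  32 800] 0.10936754545489322 angle 0.007774027297335007
```

View pics/o6.png

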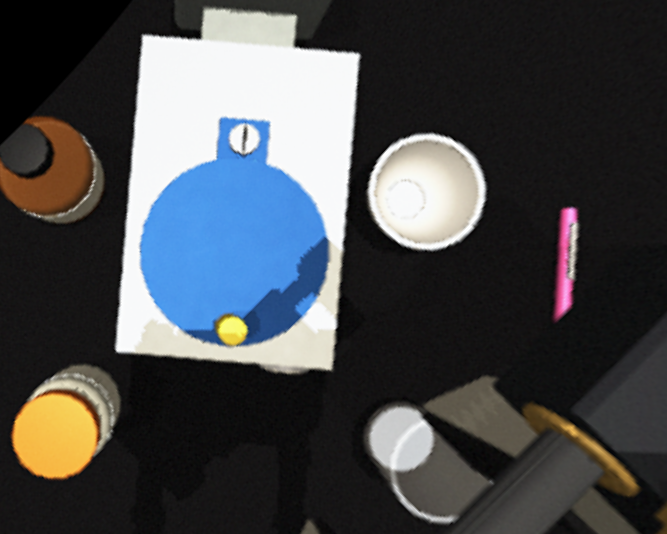

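The cover is closed (angle about 0.01), with the post at pixel (232,330). Bottle, bowl, jar, cup and pen stand as before, and the arm is clear. Handing in.

```bash
python3 -c "
from cell import robot
print(robot.hand_in())"
```

```text
the job is handed in; nothing more can be done
None
```

I handed the job in at about 24 s: the knob is past its detent at about 1.27 rad, the cover is closed again to within about 0.01 rad, and nothing else appears to have moved. One wrong row drove the open fingers 2 cm down at the cover while it was aside; the cover turned slightly towards its stop, I saw no damage, and I did not measure the force.

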